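# Hang the small pail on the adjustable twin hook

### The job

Swing the pail's flat-lying bail up until it is upright while the pail still stands on the bench, then lift the pail by the bail and hang it on the hanger, so that the bail has dropped fully into the notches of both prongs and the pail hangs free and still. Feel your way in: the hanger's reach has been reset by hand and the bail must never be forced or banged against the prongs, nor the pail tipped over; leave the small things on the bench where they are.

Things in the scene. Friction and masses are not known exactly. Their poses are not given: they have to be found in the camera images.
- pail: Small open metal pail, 80 high, outer radius 42 at the rim and 36 at the foot, 0.34 to 0.56 kg with its bail. Origin: centre of its underside, z up. The bail's hinge axis runs along the pail's y axis through its ears, 68 above the underside. At the start the bail lies flat towards the pail's -x side.
- bail (a joint): Angle of the bail in rad: 0 = lying flat towards the pail's -x side, 1.57 = upright, 3.14 = flat towards +x. It swings freely with slight friction and falls back if let go before upright. Pushing along the bail towards its hinge tips or slides the light pail, so keep to the arc or a few mm outside it while raising.
- bail_grip (a point): Centre of the wooden grip sleeve (12 thick, 34 long, along the pail's y) in the middle of the bail's crossbar, 90 from the hinge axis. The bail is a U of 7 mm round wire, legs at y = -48 and +48, with bare wire on either side of the sleeve. Flat: 42 free between sleeve and rim, room to straddle the sleeve from above; the sleeve spins freely on the wire. Upright on the bench: 158 up.
- stand: Fixed dark steel hanger. Origin on the bench under its post (20 x 36, 207 high); foot 115 x 96 x 8. Two parallel steel prongs reach from the post along the stand's -x at y = -30 and +30, each 8 wide (52 free between them for fingers), undersides at z = 169. They slide in the post as one and are clamped firmly, within 18 either way of mid-reach: this differs each time and is NOT measured.
- notch_mid (a point): Where the notch centres would be at mid-reach: x = -106.5, z = 189 in the stand's frame (z of the 7 mm wire's centre when seated). The true notch is up to 18 nearer or farther in x, to be found by feel or sight. Notch: 11 long in x, floor at z = 185.5, upright sides. Behind it an unyielding back wall, 10 long, top at z = 208.5; then 52 of low beam up to a cross plate.
- land_mid (a point): Middle of the prongs' level front part at mid-reach: x = -139.5, z = 191.5 (its rubber-lined top) in the stand's frame; 55 long in x, from the free end to the notch. Wire on it has its centre at z = 195. Left loose there and drawn gently to +x (friction up to 5 N), the bail drops into the notch by the pail's weight, then meets the back wall. Over 25 N between pail and hanger is forcing.
- loupe: Black eyepiece loupe, 38 x 38 x 30, a bystander; origin centre of its underside.
- eraser: Blue and white eraser, 18 x 43 x 12, a bystander; origin centre of its underside.
- workpiece2: Dark square workpiece, 46 x 46 x 9, a bystander; origin centre of its underside.
Mind the look-alikes: they are no part of the job. Of the things that look like the pail, take the one that is farthest to the robot's right at the start.

How it is judged:
By the outcome, as a careful person would: the job done as asked, in the order asked, and still so for the second after the job is handed in, with the robot touching nothing.
It also fails if it takes over 58 s, if anything falls off the work surface, if the arm or the gripper's body presses on something with over 40 N, if the wrist force passes 120 N, or if a joint passes its speed limit or range.

### The arm

A 6-joint arm with a two-finger parallel gripper is mounted at the origin on the work surface; the furniture and walls round the work are solid. World frame = base frame: x ahead of the robot, y to its left, z up, the work surface at z = 0. Lengths are in m, angles in rad, forces in N, time in s.
With the tool pointing down it reaches from about 0.3 to 0.875 m from the base axis. Payload 4.2 kg.
Tool frame: the origin (TCP) lies at the very end of the fingers, on their centre line; the grasp point (between the pads) lies 19 mm behind it (robot.tcp_to_grasp is the distance from the TCP to the grasp point, in m); z points along the fingers, y is the line along which they close (so a half turn about z gives the same grasp; the last joint's range is limited). The gripper opens to 85 mm and grips with 20 to 120 N. Pads are 22 mm wide; open, the fingers measure 114 mm over their backs; the gripper's body (76 mm by 85 mm) begins 54 mm behind the grasp point. The pads swing forward as they close: fully open they stand 13 mm farther back than shut.
Start: joints at [-1.24, 0.32, 1.565, -0, 1.257, -0.02], TCP at [0.198, -0.54, 0.231] pointing down, gripper open.
Joint ranges: [-3.11, 3.11], [-0.84, 2.01], [0.21, 2.61], [-1.34, 4.49], [0.05, 2.63], [-2.56, 2.56]. Speed limits (rad/s): [2.57, 2.57, 3.14, 3.14, 3.14, 3.14].

### API

Orientations are given as a rotation vector (axis times angle).
In Python, from cell import robot gives the robot as it stands.
- The arm moves only by the tool play_rows, never from a script. Its argument "motion" is a list of rows, each a list of 6 numbers: the shift along the tool's x, y, z in m, then the turn, a rotation vector about the tool's x, y, z in rad. A call has 1 to 12 rows; each row is the pose to reach, as a shift and turn from the pose commanded when the call began, along the tool's axes at that moment; what a row does not reach only later rows make up. A row lasts 1/8 s, in which the tool goes at most 62.5 mm and 10.7 degrees, less where a joint would pass 70% of its speed; a pose out of reach is approached as far as the arm can. A call with a gripper value outside its range is refused whole. "jaw" is the finger opening in m, from 0 to 0.0854, set as the call begins (left out, the last holds). The fingers move at their own pace and stop on an object; "squeeze" is the grip in N (left out, the last holds). Time passes only in rows, so rows that repeat a pose let the fingers close. It gives the time, the measured TCP pose, the force, the opening and the grip force at its end, in the units of the state.
- robot.get_state(): the state, without advancing time (a new reading comes with each control period).
- robot.capture(name): name is "side" or "top"; returns the picture (400x640x3 uint8, red, green, blue); there is no depth.
- robot.get_calibration(name): a dict with "camera_matrix" (3x3 intrinsics, pixels), "k1" (the pictures are not rectified: a ray, as slopes to the right and down, at radius r is drawn at 1 + k1 r^2 times it, then the intrinsics apply), "rvec" (rotation vector, rad) and "tvec" (3), from world to camera coordinates, as OpenCV has them. Camera axes: x right, y down, z forward; pixel columns grow to the right and rows downward; lengths in m; the calibration is good to about 2 mm. A picture is of the moment at which its call begins. get_calibration takes no time and is no camera call.
- robot.close_job(): hands the job in; it is judged then, once.
Trained networks look in the newest picture that a camera, given by its name, has taken for a name from the list of things; names that differ only in an ending like _2 or _b are one class to them, and where a whole thing is asked for, a point or a joint stands for the part that bears it (a point fixed in the world has none). Each returns a list of dicts, best first, with "conf" (0 to 1); they miss things now and then, are a little off and sometimes report something else, mostly with a low value. They report only what shows in the picture. A call takes as long as a camera call. They do not tell look-alikes from the thing itself.
- robot.search_frame(camera, query): "point" ([x, y, z] in m, in the coordinates of the camera as it stood for that picture, good to about 4 mm: the middle of the surface that is visible of it).
- robot.mark_of(camera, query): "point" ([x, y, z] in m, in the coordinates of the camera as it stood for that picture, good to about 4 mm: a listed point, or the origin of a listed thing).
The state is a dict: "time": time; "qpos": joint angles; "joint_vel": joint speeds; "joint_efforts": joint torques, N m; "position": TCP position; "eef_rot": TCP orientation; "force": force on the tool from outside, world axes, zero at the start; "ft_torque": the same for the moment, N m; "opening": finger opening in m; "finger_force": force on a finger pad.
Only numpy, scipy, OpenCV 4.12 (cv2) and the standard library are available. Lean on these libraries where they do the work, as an engineer would, in place of code of your own. Each camera call takes 0.05 s, during which the arm holds its last target. There are 200 camera calls.

## Working session

There is one attempt and no reset: what is moved stays moved. The work goes in short steps, Python scripts to look and compute and a tool call to move; the robot and the scene stay as the last step left them, time stands still between calls to the robot, and variables do not carry over. Pictures are saved under pics/ and viewed, at most 10 in all, crops included, and the job is handed in when it is done.

Besides the shell and the picture viewer there is one more tool, called by a JSON object that holds its "op" and its "data". play_rows: Moves the arm, as the interface text tells. Its arguments: {"type":"object","properties":{"motion":{"type":"array"},"jaw":{"type":"number"},"squeeze":{"type":"number"}},"required":["motion"]}

```bash
ls; mkdir -p pics; cat > h.py <<'E'
from cell import robot
import numpy as np, cv2
from scipy.spatial.transform import Rotation as R
def cal(c):
    d=robot.get_calibration(c); return np.array(d["camera_matrix"]),d["k1"],R.from_rotvec(np.ravel(d["rvec"])).as_matrix(),np.ravel(d["tvec"])
def world(c,p):
    K,k,Rm,t=cal(c); return Rm.T@(np.array(p)-t)
def pix(c,w):
    K,k,Rm,t=cal(c); p=Rm@np.array(w)+t; s=p[:2]/p[2]; s=s*(1+k*(s@s)); return (K@[*s,1])[:2]
def ray(c,uv,z):
    K,k,Rm,t=cal(c); d=np.linalg.inv(K)@[*uv,1]; d=d[:2]; s=d.copy()
    for _ in range(20): s=d/(1+k*(s@s))
    r=Rm.T@np.array([*s,1]); o=-Rm.T@t; return o+r*(z-o[2])/r[2]
def find(c,q,f="mark_of"):
    for x in getattr(robot,f)(c,q):
        w=world(c,x["point"]); print(c,f,q,round(x["conf"],2),w.round(4),pix(c,w).round(0))
def snap(c,n):
    im=robot.capture(c); cv2.imwrite(f"pics/{n}.png",cv2.cvtColor(im,cv2.COLOR_RGB2BGR)); return im
def st():
    s=robot.get_state(); print("t",round(s["time"],2),"p",np.round(s["position"],4),"R",np.round(R.from_rotvec(s["eef_rot"]).as_matrix(),3).tolist(),"F",np.round(s["force"],1),"q",np.round(s["qpos"],2),"op",round(s["opening"],4),"ff",s["finger_force"]); return s
E
python3 - <<'E'
from h import *
a=snap("side","s0");b=snap("top","t0")
cv2.imwrite("pics/both.png",cv2.cvtColor(cv2.resize(np.vstack([a,b]),(480*2//2*1,600)),cv2.COLOR_RGB2BGR))
for c in ("side","top"):
    for q in ("pail","bail_grip","stand","loupe","eraser","workpiece2"): find(c,q)
    K,k,Rm,t=cal(c); print(c,"pos",(-Rm.T@t).round(3))
st()
E
```

```text
pics
side mark_of pail 0.75 [ 0.5618  0.1415 -0.0026] [340. 221.]
side mark_of pail 0.7 [0.4706 0.6472 0.0017] [299. 170.]
side mark_of bail_grip 0.41 [0.4685 0.1492 0.0704] [318. 209.]
side mark_of bail_grip 0.28 [ 0.5081 -0.0343  0.002 ] [337. 246.]
side mark_of stand 0.67 [ 0.5359 -0.3374  0.0008] [366. 298.]
side mark_of loupe 0.58 [ 0.5796 -0.0244 -0.0022] [354. 243.]
side mark_of eraser 0.38 [ 0.5031 -0.0324  0.0018] [336. 246.]
side mark_of eraser 0.2 [ 0.5615  0.1456 -0.0026] [339. 221.]
side mark_of workpiece2 0.63 [ 0.401  -0.0628  0.0035] [312. 254.]
side mark_of workpiece2 0.42 [ 0.5797 -0.0242 -0.0013] [354. 243.]
side pos [ 0.172 -1.409  1.087]
top mark_of pail 0.65 [ 0.4643  0.6453 -0.0033] [172. 202.]
top mark_of pail 0.6 [ 5.541e-01  1.478e-01 -4.000e-04] [318. 173.]
top mark_of bail_grip 0.57 [0.4658 0.1539 0.069 ] [317. 195.]
top mark_of bail_grip 0.54 [0.3826 0.674  0.0623] [156. 224.]
top mark_of bail_grip 0.54 [5.562e-01 1.471e-01 4.000e-04] [319. 172.]
top mark_of bail_grip 0.41 [ 0.5141 -0.2299  0.1879] [444. 169.]
top mark_of stand 0.73 [ 5.370e-01 -3.348e-01 -3.000e-04] [460. 175.]
top mark_of loupe 0.6 [ 5.743e-01 -2.030e-02  2.000e-04] [367. 166.]
top mark_of eraser 0.41 [ 0.5066 -0.03   -0.0012] [371. 185.]
top mark_of workpiece2 0.71 [ 0.4009 -0.0603 -0.0009] [381. 216.]
top mark_of workpiece2 0.53 [ 5.75e-01 -2.33e-02  1.00e-04] [368. 166.]
top pos [0.194 0.152 1.605]
t 0.7 p [ 0.1976 -0.54    0.2313] R [[0.939, 0.344, 0.0], [0.344, -0.939, -0.0], [-0.0, 0.0, -1.0]] F [ 1.  -0.7  0.6] q [-1.24  0.32  1.56 -0.    1.26 -0.02] op 0.0856 ff 0.0
```

View pics/t0.png

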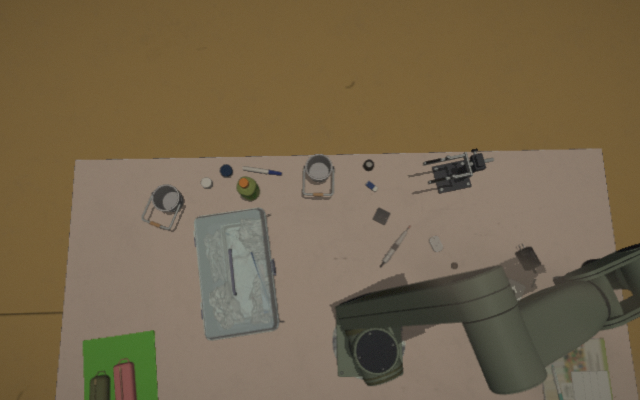

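View pics/s0.png

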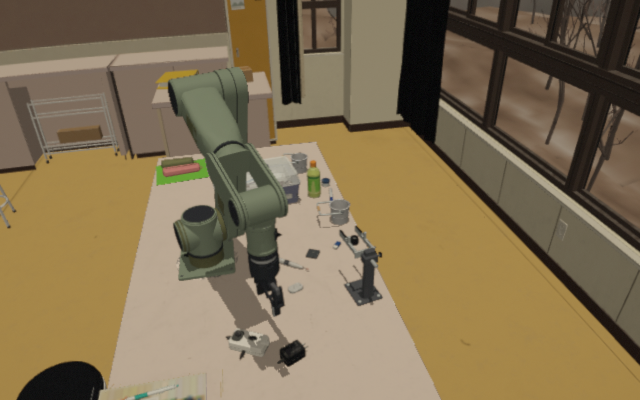

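The top view shows two pail look-alikes: (318,173), at y≈+0.15, and (168,200), at y≈+0.65. The farthest to the right is the one at (318,173). The stand is near (455,172), with its prongs pointing left in the picture (+y). Next is one close crop of the chosen pail and the stand.

```bash
python3 - <<'E'
import cv2,numpy as np
a=cv2.imread("pics/t0.png")[140:215,285:355]; b=cv2.imread("pics/t0.png")[140:205,400:500]; s=cv2.imread("pics/s0.png")[190:310,310:400]
f=lambda i,k:cv2.resize(i,None,fx=k,fy=k,interpolation=cv2.INTER_CUBIC)
C=np.zeros((600,800,3),np.uint8)
A=f(a,4);B=f(b,4.8);S=f(s,2.4*2*0.9)
C[:300,:280]=A; C[:B.shape[0],300:300+B.shape[1]]=B[:, :500]; S=f(s,2.3); C[320:320+S.shape[0],300:300+S.shape[1]]=S
cv2.imwrite("pics/c0.png",C)
E
```

```text
(no output)
```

View pics/c0.png

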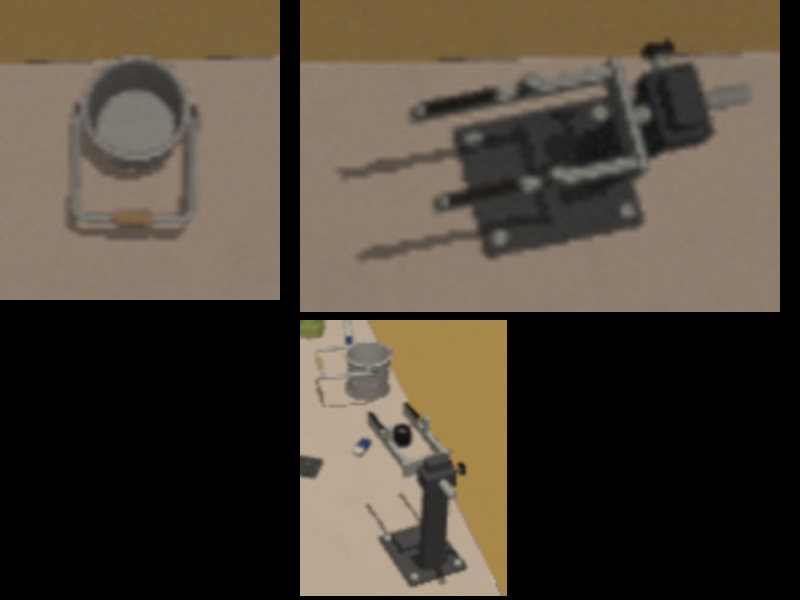

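```bash
python3 - <<'E'
from h import *
P=lambda u,v:((u-300)/4.8+400,v/4.8+140)
for n,uv,z in [("tip1",(413,111),.19),("tip2",(436,205),.19),("blkend1",(497,97),.1915),("blkend2",(522,185),.1915),("wall1",(530,83),.2085),("wall2",(537,181),.2085),("cross1",(617,68),.195),("cross2",(640,165),.195),("bolt",(470,137),.008),("bolt",(600,112),.008),("bolt",(627,210),.008),("bolt",(498,237),.008),("postTop",(680,95),.215)]:
    print(n,ray("top",P(*uv),z).round(4))
Q=lambda u,v:(u/4+285,v/4+140)
for n,uv,z in [("cornL",(73,217),.068),("cornR",(190,217),.068),("grip",(132,217),.068),("earL",(79,113),.068),("earR",(194,116),.068),("rimc",(134,110),.08)]:
    print(n,ray("top",Q(*uv),z).round(4))
find("side","notch_mid");find("side","land_mid");find("top","notch_mid");find("top","land_mid")
E
```

```text
tip1 [ 0.5343 -0.1702  0.19  ]
tip2 [ 0.4736 -0.1808  0.19  ]
blkend1 [ 0.5418 -0.2231  0.1915]
blkend2 [ 0.4849 -0.2347  0.1915]
wall1 [ 0.5461 -0.2396  0.2085]
wall2 [ 0.4838 -0.2395  0.2085]
cross1 [ 0.558  -0.2984  0.195 ]
cross2 [ 0.4954 -0.3077  0.195 ]
bolt [ 0.5582 -0.2507  0.008 ]
bolt [ 0.5743 -0.3436  0.008 ]
bolt [ 0.5031 -0.357   0.008 ]
bolt [ 0.4857 -0.2655  0.008 ]
postTop [ 0.5348 -0.3292  0.215 ]
cornL [0.4681 0.1986 0.068 ]
cornR [0.4661 0.1035 0.068 ]
grip [0.4671 0.1507 0.068 ]
earL [0.5547 0.1924 0.068 ]
earR [0.5502 0.098  0.068 ]
rimc [0.5535 0.1472 0.08  ]
side mark_of notch_mid 0.88 [ 0.5168 -0.2308  0.1928] [353. 235.]
side mark_of land_mid 0.69 [ 0.5138 -0.1949  0.1945] [350. 229.]
side mark_of land_mid 0.35 [ 0.5076 -0.0341 -0.001 ] [337. 247.]
top mark_of notch_mid 0.73 [ 0.5139 -0.233   0.1875] [445. 169.]
top mark_of land_mid 0.89 [ 0.5107 -0.1948  0.191 ] [432. 170.]
```

{"op": "play_rows", "data": {"motion": [[0.04,-0.045,0,0,0,-0.1],[0.08,-0.09,0,0,0,-0.2],[0.12,-0.14,0,0,0,-0.3],[0.16,-0.185,0,0,0,-0.4],[0.2,-0.23,0,0,0,-0.5],[0.24,-0.28,0.01,0,0,-0.6],[0.285,-0.325,0.02,0,0,-0.7],[0.325,-0.37,0.03,0,0,-0.8],[0.365,-0.415,0.04,0,0,-0.9],[0.41,-0.465,0.05,0,0,-1.0],[0.45,-0.51,0.06,0,0,-1.1],[0.49,-0.556,0.07,0,0,-1.18]], "jaw": 0.042, "squeeze": 40}}

```text
time: 2.4
position: [0.4658, 0.1485, 0.162]
eef_rot: [2.261, 2.18, 0.001]
force: [1.7, -0.6, 0.2]
opening: 0.0419
finger_force: 0.0
```

{"op": "play_rows", "data": {"motion": [[0,0,0,0,0,0],[0,0,0,0,0,0]]}}

```text
time: 2.65
position: [0.4646, 0.146, 0.1619]
eef_rot: [-2.265, -2.177, 0.002]
force: [-0.4, 0.1, -0.7]
opening: 0.0419
finger_force: 0.0
```

```bash
python3 - <<'E'
from h import *
st(); a=snap("side","s1"); b=snap("top","t1")
for c in ("side","top"):
    find(c,"bail_grip"); find(c,"pail")
f=lambda i,k:cv2.resize(i,None,fx=k,fy=k,interpolation=cv2.INTER_CUBIC)[:,:,::-1]
cv2.imwrite("pics/c1.png",np.hstack([f(a[150:250,280:380],4),f(b[140:240,270:370],4)]))
E
```

```text
t 2.65 p [0.4646 0.146  0.1619] R [[0.04, 0.999, -0.001], [0.999, -0.04, -0.001], [-0.001, -0.001, -1.0]] F [-0.4  0.1 -0.7] q [ 0.28  0.24  1.87 -0.    1.04  0.32] op 0.0419 ff 0.0
side mark_of bail_grip 0.55 [0.4714 0.1487 0.0702] [318. 209.]
side mark_of bail_grip 0.51 [0.3869 0.677  0.0706] [282. 157.]
side mark_of pail 0.77 [0.4713 0.6468 0.0028] [299. 169.]
side mark_of pail 0.71 [5.623e-01 1.455e-01 4.000e-04] [339. 220.]
top mark_of bail_grip 0.71 [0.3785 0.6725 0.066 ] [156. 225.]
top mark_of bail_grip 0.52 [0.4665 0.15   0.0699] [318. 194.]
top mark_of pail 0.78 [ 0.4648  0.6427 -0.0007] [172. 202.]
```

View pics/c1.png

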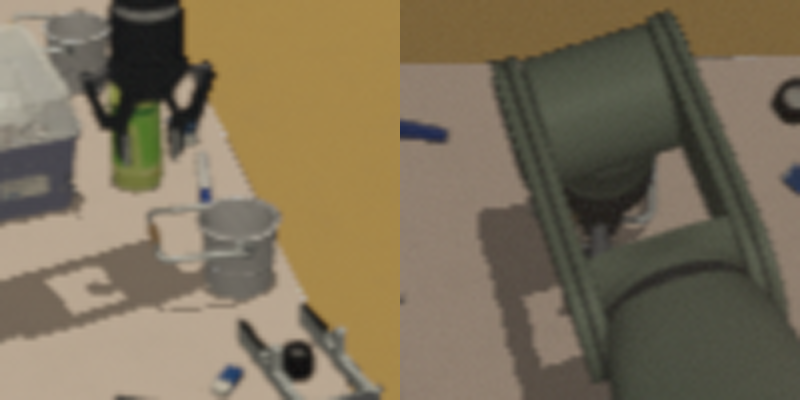

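The side crop shows the open fingers above the sleeve (sleeve at about (155,228) in the crop), centred to a few mm. I'll descend to straddle it and then close.

{"op": "play_rows", "data": {"motion": [[0.004,0.0035,0.03,0,0,0],[0.004,0.0035,0.06,0,0,0],[0.004,0.0035,0.085,0,0,0],[0.004,0.0035,0.1,0,0,0],[0.004,0.0035,0.112,0,0,0],[0.004,0.0035,0.112,0,0,0]]}}

```text
time: 3.7
position: [0.4684, 0.1497, 0.0496]
eef_rot: [-2.266, -2.176, 0.002]
force: [0.3, -0.2, 0.3]
opening: 0.0419
finger_force: 0.0
```

{"op": "play_rows", "data": {"motion": [[0,0,0,0,0,0],[0,0,0,0,0,0],[0,0,0,0,0,0],[0,0,0,0,0,0]], "jaw": 0.022}}

```text
time: 4.2
position: [0.4688, 0.1502, 0.0502]
eef_rot: [2.265, 2.176, 0.001]
force: [-0.2, -0.5, 0.3]
opening: 0.0222
finger_force: 0.0
```

{"op": "play_rows", "data": {"motion": [[0,0,0,0,0,0],[0,0,0,0,0,0],[0,0,0,0,0,0],[0,0,0,0,0,0]], "jaw": 0.0, "squeeze": 40}}

```text
time: 4.7
position: [0.4687, 0.1501, 0.0501]
eef_rot: [2.265, 2.177, -0.0]
force: [-0.7, -0.8, 1.8]
opening: 0.0106
finger_force: 39.0
```

```bash
python3 - <<'E'
from h import *
st(); snap("side","s2"); find("side","bail_grip"); find("side","pail")
E
```

```text
t 4.7 p [0.4687 0.1501 0.0501] R [[0.04, 0.999, -0.0], [0.999, -0.04, -0.0], [-0.0, -0.0, -1.0]] F [-0.7 -0.8  1.8] q [ 0.29  0.39  2.   -0.    0.76  0.33] op 0.0106 ff 38.959951400756836
side mark_of bail_grip 0.52 [0.4697 0.1482 0.0694] [318. 209.]
side mark_of bail_grip 0.37 [0.3869 0.679  0.067 ] [282. 157.]
side mark_of pail 0.84 [ 0.4751  0.6456 -0.0007] [300. 170.]
side mark_of pail 0.71 [ 5.612e-01  1.446e-01 -4.000e-04] [339. 220.]
```

{"op": "play_rows", "data": {"motion": [[0,0.0005,-0.0094,0,0,0],[0,0.0018,-0.0188,0,0,0],[0,0.0042,-0.028,0,0,0],[0,0.0075,-0.0368,0,0,0],[0,0.0117,-0.0453,0,0,0],[0,0.0167,-0.0533,0,0,0],[0,0.0226,-0.0607,0,0,0],[0,0.0258,-0.0642,0,0,0],[0,0.0258,-0.0642,0,0,0]]}}

```text
time: 5.98
position: [0.4948, 0.1491, 0.1143]
eef_rot: [2.265, 2.176, 0.0]
force: [0.8, 0.1, -1.5]
opening: 0.0105
finger_force: 39.0
```

```bash
python3 - <<'E'
from h import *
st(); a=snap("side","s3"); find("side","bail_grip"); find("side","pail")
E
```

```text
t 5.97 p [0.4948 0.1491 0.1143] R [[0.04, 0.999, 0.0], [0.999, -0.04, -0.0], [-0.0, 0.0, -1.0]] F [ 0.8  0.1 -1.5] q [ 0.27  0.34  1.87 -0.    0.94  0.31] op 0.0105 ff 38.97184073925018
side mark_of bail_grip 0.58 [0.4949 0.1456 0.133 ] [324. 196.]
side mark_of bail_grip 0.42 [0.387  0.6754 0.0664] [282. 158.]
side mark_of pail 0.79 [0.4754 0.6438 0.0019] [300. 170.]
side mark_of pail 0.58 [ 0.5609  0.1449 -0.0021] [339. 221.]
```

{"op": "play_rows", "data": {"motion": [[0,0.0072,-0.0061,0,0,0],[0,0.0149,-0.0117,0,0,0],[0,0.0231,-0.0164,0,0,0],[0,0.0318,-0.0203,0,0,0],[0,0.0408,-0.0231,0,0,0],[0,0.05,-0.025,0,0,0],[0,0.0595,-0.0258,0,0,0],[0,0.064,-0.0258,0,0,0],[0,0.064,-0.0258,0,0,0]]}}

```text
time: 7.25
position: [0.5589, 0.1465, 0.1402]
eef_rot: [2.265, 2.176, 0.0]
force: [0.0, -0.1, 1.4]
opening: 0.0106
finger_force: 39.3
```

```bash
python3 - <<'E'
from h import *
st(); a=snap("side","s4"); find("side","bail_grip"); find("side","pail")
cv2.imwrite("pics/c4.png",cv2.resize(a[150:250,280:400],None,fx=5,fy=5,interpolation=cv2.INTER_CUBIC)[:,:,::-1])
E
```

```text
t 7.25 p [0.5589 0.1465 0.1402] R [[0.04, 0.999, 0.001], [0.999, -0.04, -0.0], [-0.0, 0.001, -1.0]] F [ 0.  -0.1  1.4] q [ 0.24  0.39  1.69 -0.    1.05  0.28] op 0.0106 ff 39.32375729084015
side mark_of bail_grip 0.5 [0.3891 0.6766 0.0681] [282. 157.]
side mark_of bail_grip 0.4 [0.5611 0.1455 0.1645] [339. 187.]
side mark_of pail 0.91 [ 0.562   0.1438 -0.0015] [339. 221.]
side mark_of pail 0.63 [0.4731 0.6433 0.0009] [300. 170.]
```

View pics/c4.png

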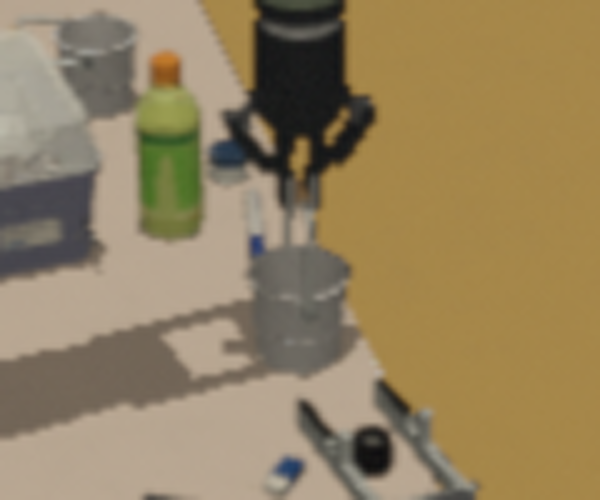

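The crop shows the bail upright above the pail, the sleeve gripped at about (300,190) and the pail still standing. Lifting now.

{"op": "play_rows", "data": {"motion": [[0,0,-0.002,0,0,0],[0,0,-0.007,0,0,0],[0,0,-0.015,0,0,0],[0,0,-0.026,0,0,0],[0,0,-0.039,0,0,0],[0,0,-0.051,0,0,0],[0,0,-0.062,0,0,0],[0,0,-0.07,0,0,0],[0,0,-0.076,0,0,0],[0,0,-0.079,0,0,0],[0,0,-0.08,0,0,0],[0,0,-0.08,0,0,0]]}}

```text
time: 8.9
position: [0.5583, 0.1465, 0.2198]
eef_rot: [-2.265, -2.176, 0.001]
force: [0.8, -1.3, -3.4]
opening: 0.0103
finger_force: 38.9
```

```bash
python3 - <<'E'
from h import *
s=st(); M=R.from_rotvec(s["eef_rot"]).as_matrix(); find("side","stand")
O=np.array([.5365,-.336]);d=np.array([-.182,.983])
w=np.array([*(O+.215*d),s["position"][2]]); print(w, M.T@(w-s["position"]))
E
```

```text
t 8.9 p [0.5583 0.1465 0.2198] R [[0.04, 0.999, -0.001], [0.999, -0.04, -0.0], [-0.0, -0.001, -1.0]] F [ 0.8 -1.3 -3.4] q [ 0.24  0.33  1.58 -0.    1.23  0.28] op 0.0103 ff 38.945104479789734
side mark_of stand 0.67 [ 0.5362 -0.3384 -0.0008] [366. 299.]
[ 0.49737    -0.124655    0.21976193] [-2.73414272e-01 -5.00815168e-02  8.47629653e-05]
```

{"op": "play_rows", "data": {"motion": [[-0.005,-0.001,0,0,0,0.014],[-0.02,-0.004,0,0,0,0.05],[-0.043,-0.008,0,0,0,0.11],[-0.071,-0.013,0,0,0,0.18],[-0.103,-0.019,0,0,0,0.26],[-0.137,-0.025,0,0,0,0.35],[-0.17,-0.031,0,0,0,0.44],[-0.202,-0.037,0,0,0,0.52],[-0.23,-0.042,0,0,0,0.59],[-0.253,-0.046,0,0,0,0.65],[-0.268,-0.049,0,0,0,0.69],[-0.273,-0.05,0,0,0,0.7]]}}

```text
time: 10.45
position: [0.4971, -0.1252, 0.2201]
eef_rot: [2.876, 1.265, -0.0]
force: [0.4, -0.2, -4.4]
opening: 0.0102
finger_force: 38.9
```

{"op": "play_rows", "data": {"motion": [[0,0,0,0,0,0.03],[0,0,0,0,0,0.09],[0,0,0,0,0,0.17],[0,0,0,0,0,0.26],[0,0,0,0,0,0.36],[0,0,0,0,0,0.46],[0,0,0,0,0,0.55],[0,0,0,0,0,0.61],[0,0,0,0,0,0.645],[0,0,0,0,0,0.65],[0,0,0,0,0,0.65],[0,0,0,0,0,0.65]]}}

```text
time: 11.95
position: [0.4976, -0.1242, 0.2201]
eef_rot: [3.129, 0.284, 0.0]
force: [-0.3, -0.4, -4.3]
opening: 0.0106
finger_force: 38.9
```

```bash
python3 - <<'E'
from h import *
s=st(); a=snap("side","s5"); b=snap("top","t5"); find("side","stand");find("top","stand");find("side","notch_mid");find("top","notch_mid"); find("side","pail"); find("side","bail_grip")
f=lambda i,k:cv2.resize(i,None,fx=k,fy=k,interpolation=cv2.INTER_CUBIC)[:,:,::-1]
cv2.imwrite("pics/c5.png",np.hstack([f(a[190:310,300:400],4),f(b[140:260,400:500],4)]))
E
```

```text
t 11.95 p [ 0.4976 -0.1242  0.2201] R [[0.984, 0.18, 0.0], [0.18, -0.984, -0.0], [0.0, 0.0, -1.0]] F [-0.3 -0.4 -4.3] q [-0.27  0.23  1.72 -0.    1.19  1.12] op 0.0106 ff 38.94503474235535
side mark_of stand 0.55 [ 0.5377 -0.3399  0.001 ] [367. 299.]
top mark_of stand 0.7 [ 0.5363 -0.3379 -0.0039] [461. 175.]
side mark_of notch_mid 0.96 [ 0.5201 -0.2294  0.1907] [354. 236.]
top mark_of notch_mid 0.61 [ 0.5127 -0.231   0.1873] [444. 170.]
side mark_of pail 0.81 [ 0.5034 -0.1292  0.0779] [342. 245.]
side mark_of pail 0.53 [0.4726 0.6437 0.0018] [300. 170.]
side mark_of bail_grip 0.69 [ 0.5346 -0.3372 -0.001 ] [366. 299.]
side mark_of bail_grip 0.52 [0.3884 0.6762 0.0673] [282. 157.]
side mark_of bail_grip 0.42 [ 0.4997 -0.1263  0.2417] [341. 208.]
```

View pics/c5.png

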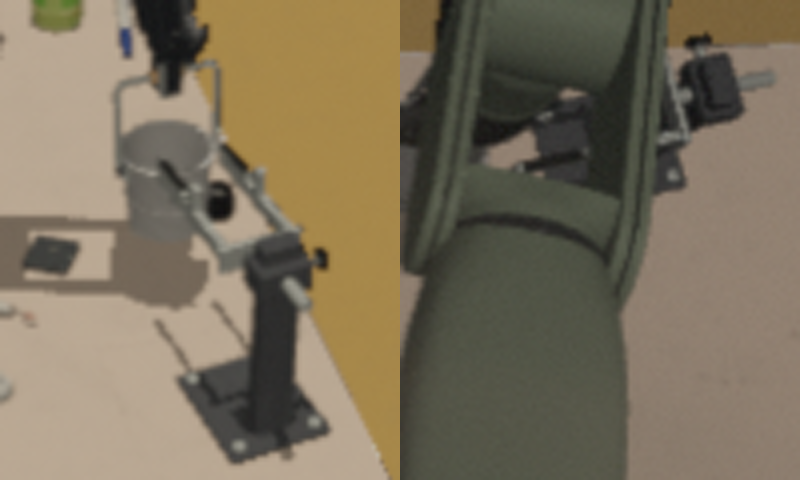

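The crops show the pail hanging level from the sleeve in front of the prongs and aligned with them. I'll lower a little and move in over the front land.

{"op": "play_rows", "data": {"motion": [[-0.001,0.001,0.005,0,0,0],[-0.001,0.004,0.013,0,0,0],[-0.001,0.009,0.021,0,0,0],[-0.001,0.017,0.026,0,0,0],[-0.001,0.027,0.027,0,0,0],[-0.001,0.038,0.027,0,0,0],[-0.001,0.049,0.027,0,0,0],[-0.001,0.059,0.027,0,0,0],[-0.001,0.067,0.027,0,0,0],[-0.001,0.072,0.027,0,0,0],[-0.001,0.075,0.027,0,0,0],[-0.001,0.075,0.027,0,0,0]]}}

```text
time: 13.85
position: [0.5101, -0.1982, 0.193]
eef_rot: [-3.129, -0.283, 0.0]
force: [-0.9, 0.2, -4.5]
opening: 0.0109
finger_force: 38.9
```

{"op": "play_rows", "data": {"motion": [[0,0,0.003,0,0,0],[0,0,0.006,0,0,0],[0,0,0.008,0,0,0],[0,0,0.01,0,0,0],[0,0,0.012,0,0,0],[0,0,0.012,0,0,0]]}}

```text
time: 14.6
position: [0.51, -0.1982, 0.1809]
eef_rot: [-3.129, -0.284, 0.001]
force: [-0.4, 0.4, -4.2]
opening: 0.0107
finger_force: 38.9
```

```bash
python3 - <<'E'
from h import *
s=st(); a=snap("side","s6")
cv2.imwrite("pics/c6.png",cv2.resize(a[190:310,300:420],None,fx=5,fy=5,interpolation=cv2.INTER_CUBIC)[:,:,::-1])
E
```

```text
t 14.6 p [ 0.51   -0.1982  0.1809] R [[0.984, 0.18, -0.0], [0.18, -0.984, 0.0], [-0.0, -0.0, -1.0]] F [-0.4  0.4 -4.2] q [-0.39  0.31  1.71 -0.    1.12  1.  ] op 0.0107 ff 38.942967653274536
```

View pics/c6.png

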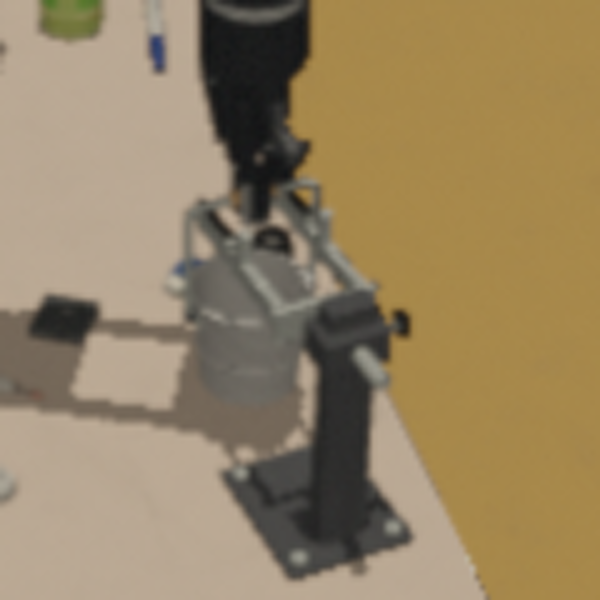

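Both bail corners are outside the prongs and the wire is above the black lands. I'll lower to contact with small steps.

{"op": "play_rows", "data": {"motion": [[0,0,0.001,0,0,0],[0,0,0.002,0,0,0],[0,0,0.003,0,0,0],[0,0,0.003,0,0,0],[0,0,0.003,0,0,0]]}}

```text
time: 15.28
position: [0.5101, -0.1982, 0.1781]
eef_rot: [3.129, 0.284, 0.0]
force: [0.5, -0.5, -4.1]
opening: 0.0105
finger_force: 38.9
```

{"op": "play_rows", "data": {"motion": [[0,0,0.0005,0,0,0],[0,0,0.001,0,0,0],[0,0,0.0015,0,0,0],[0,0,0.0015,0,0,0]]}}

```text
time: 15.78
position: [0.5101, -0.1982, 0.177]
eef_rot: [3.128, 0.284, 0.001]
force: [-0.5, 1.0, -0.7]
opening: 0.0103
finger_force: 39.4
```

{"op": "play_rows", "data": {"motion": [[0,0,0,0,0,0],[0,0,0,0,0,0],[0,0,0,0,0,0],[0,0,0,0,0,0]], "jaw": 0.018}}

```text
time: 16.27
position: [0.5102, -0.1982, 0.1766]
eef_rot: [3.129, 0.284, 0.001]
force: [-0.6, 0.2, -0.1]
opening: 0.0176
finger_force: 0.0
```

{"op": "play_rows", "data": {"motion": [[0,0.002,0,0,0,0],[0,0.004,0,0,0,0],[0,0.006,0,0,0,0],[0,0.008,0,0,0,0],[0,0.01,0,0,0,0],[0,0.012,0,0,0,0],[0,0.014,0,0,0,0],[0,0.016,0,0,0,0],[0,0.018,0,0,0,0]]}}

```text
time: 17.4
position: [0.5133, -0.2161, 0.1765]
eef_rot: [3.129, 0.284, -0.0]
force: [-0.2, 2.4, 0.9]
opening: 0.0179
finger_force: 1.2
```

{"op": "play_rows", "data": {"motion": [[0,0.0015,0,0,0,0],[0,0.003,0,0,0,0],[0,0.0045,0,0,0,0],[0,0.006,0,0,0,0],[0,0.0075,0,0,0,0],[0,0.009,0,0,0,0],[0,0.01,0,0,0,0]]}}

```text
time: 18.27
position: [0.5151, -0.2258, 0.1766]
eef_rot: [3.129, 0.284, 0.0]
force: [-0.0, 2.2, -0.2]
opening: 0.0184
finger_force: 1.2
```

{"op": "play_rows", "data": {"motion": [[0,0.001,0,0,0,0],[0,0.002,0,0,0,0],[0,0.003,0,0,0,0],[0,0.004,0,0,0,0]]}}

```text
time: 18.77
position: [0.5158, -0.2297, 0.1765]
eef_rot: [3.129, 0.284, -0.0]
force: [-1.4, 2.2, 0.4]
opening: 0.0176
finger_force: 1.2
```

{"op": "play_rows", "data": {"motion": [[0,0.001,0,0,0,0],[0,0.002,0,0,0,0],[0,0.003,0,0,0,0]]}}

```text
time: 19.15
position: [0.5164, -0.2327, 0.1766]
eef_rot: [3.129, 0.284, -0.0]
force: [-0.5, 1.9, -0.7]
opening: 0.0176
finger_force: 1.2
```

{"op": "play_rows", "data": {"motion": [[0,0.001,0,0,0,0],[0,0.002,0,0,0,0],[0,0.002,0,0,0,0]]}}

```text
time: 19.52
position: [0.5169, -0.2351, 0.1767]
eef_rot: [3.128, 0.284, 0.001]
force: [-0.2, -0.8, -0.0]
opening: 0.018
finger_force: 0.3
```

{"op": "play_rows", "data": {"motion": [[0,0.001,0,0,0,0],[0,0.002,0,0,0,0],[0,0.002,0,0,0,0]]}}

```text
time: 19.9
position: [0.5172, -0.2369, 0.1767]
eef_rot: [3.128, 0.283, 0.001]
force: [0.3, -0.1, 0.5]
opening: 0.0178
finger_force: 0.0
```

{"op": "play_rows", "data": {"motion": [[0,0.001,0,0,0,0],[0,0.002,0,0,0,0],[0,0.002,0,0,0,0]]}}

```text
time: 20.27
position: [0.5175, -0.2386, 0.1766]
eef_rot: [3.129, 0.283, 0.0]
force: [-0.5, 0.2, 0.9]
opening: 0.018
finger_force: 0.0
```

```bash
python3 - <<'E'
from h import *
s=st(); a=snap("side","s7"); find("side","pail"); find("side","bail_grip")
cv2.imwrite("pics/c7.png",cv2.resize(a[210:280,325:395],None,fx=8,fy=8,interpolation=cv2.INTER_CUBIC)[:,:,::-1])
E
```

```text
t 20.27 p [ 0.5175 -0.2386  0.1766] R [[0.984, 0.18, 0.0], [0.18, -0.984, -0.0], [0.0, 0.0, -1.0]] F [-0.5  0.2  0.9] q [-0.45  0.35  1.66 -0.    1.13  0.94] op 0.018 ff 0.0
side mark_of pail 0.78 [ 0.5166 -0.235   0.027 ] [353. 274.]
side mark_of pail 0.72 [0.4728 0.6447 0.0036] [300. 169.]
side mark_of bail_grip 0.63 [ 0.5197 -0.2371  0.1929] [355. 236.]
side mark_of bail_grip 0.5 [0.388  0.6755 0.0707] [282. 157.]
```

View pics/c7.png

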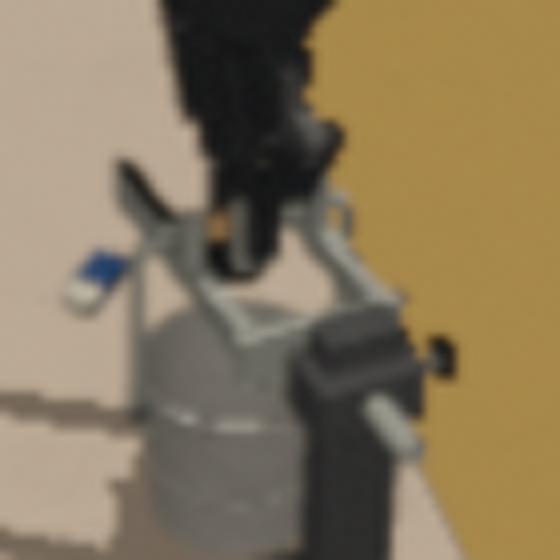

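{"op": "play_rows", "data": {"motion": [[0,0.001,0,0,0,0],[0,0.002,0,0,0,0],[0,0.003,0,0,0,0],[0,0.003,0,0,0,0]]}}

```text
time: 20.92
position: [0.5178, -0.2412, 0.1764]
eef_rot: [-3.128, -0.283, 0.001]
force: [-0.9, 1.9, -0.7]
opening: 0.0179
finger_force: 1.2
```

{"op": "play_rows", "data": {"motion": [[0,0.0007,0,0,0,0],[0,0.0015,0,0,0,0]]}}

```text
time: 21.18
position: [0.5179, -0.2422, 0.1764]
eef_rot: [-3.127, -0.283, 0.001]
force: [-0.9, 6.6, 0.3]
opening: 0.018
finger_force: 3.0
```

The force rises to 6.6 N within 1 mm, so the bail is at the back wall after the drop. I'll back off, open and withdraw upward.

{"op": "play_rows", "data": {"motion": [[0,-0.002,0,0,0,0],[0,-0.0035,0,0,0,0],[0,-0.0035,0,0,0,0]]}}

```text
time: 21.55
position: [0.5179, -0.2399, 0.1768]
eef_rot: [3.128, 0.284, 0.001]
force: [-0.6, 0.4, -0.2]
opening: 0.0178
finger_force: 0.0
```

{"op": "play_rows", "data": {"motion": [[0,0,0,0,0,0],[0,0,0,0,0,0],[0,0,0,0,0,0],[0,0,-0.005,0,0,0],[0,0,-0.015,0,0,0],[0,0,-0.03,0,0,0],[0,0,-0.05,0,0,0],[0,0,-0.07,0,0,0],[0,0,-0.09,0,0,0],[0,0,-0.105,0,0,0],[0,0,-0.115,0,0,0],[0,0,-0.12,0,0,0]], "jaw": 0.034}}

```text
time: 23.05
position: [0.5177, -0.2395, 0.2971]
eef_rot: [3.129, 0.284, 0.001]
force: [0.1, 0.2, 0.2]
opening: 0.0341
finger_force: 0.0
```

{"op": "play_rows", "data": {"motion": [[0,-0.02,-0.01,0,0,0],[0,-0.05,-0.02,0,0,0],[0,-0.09,-0.03,0,0,0],[0,-0.13,-0.03,0,0,0],[0,-0.17,-0.03,0,0,0],[0,-0.2,-0.03,0,0,0],[0,-0.22,-0.03,0,0,0],[0,-0.22,-0.03,0,0,0],[0,-0.22,-0.03,0,0,0],[0,-0.22,-0.03,0,0,0]]}}

```text
time: 24.3
position: [0.4781, -0.0235, 0.3265]
eef_rot: [3.129, 0.282, -0.0]
force: [0.2, 0.1, -0.6]
opening: 0.0343
finger_force: 0.0
```

```bash
python3 - <<'E'
from h import *
s=st(); a=snap("side","s8"); b=snap("top","t8"); find("side","pail"); find("side","bail_grip"); find("top","bail_grip"); find("top","pail")
for q in("loupe","eraser","workpiece2"): find("side",q)
f=lambda i,k:cv2.resize(i,None,fx=k,fy=k,interpolation=cv2.INTER_CUBIC)[:,:,::-1]
cv2.imwrite("pics/c8.png",np.hstack([f(a[210:300,320:400],5),f(b[140:230,410:490],5)]))
E
```

```text
t 24.3 p [ 0.4781 -0.0235  0.3265] R [[0.984, 0.179, -0.0], [0.179, -0.984, -0.0], [-0.0, 0.0, -1.0]] F [ 0.2  0.1 -0.6] q [-0.07  0.12  1.59 -0.    1.43  1.32] op 0.0343 ff 0.0
side mark_of pail 0.87 [0.4715 0.6421 0.0041] [299. 170.]
side mark_of pail 0.68 [ 0.5213 -0.2402  0.0278] [354. 274.]
side mark_of bail_grip 0.46 [ 0.5192 -0.2412  0.1901] [355. 238.]
side mark_of bail_grip 0.46 [0.3866 0.6746 0.0683] [282. 157.]
top mark_of bail_grip 0.7 [ 0.5169 -0.2381  0.1908] [447. 168.]
top mark_of bail_grip 0.59 [0.3841 0.6714 0.065 ] [156. 223.]
top mark_of pail 0.96 [ 0.5178 -0.2403  0.031 ] [435. 179.]
top mark_of pail 0.84 [ 0.4651  0.6452 -0.0016] [172. 202.]
side mark_of loupe 0.58 [ 0.5783 -0.0253  0.0013] [354. 243.]
side mark_of eraser 0.58 [ 5.072e-01 -3.080e-02  2.000e-04] [337. 246.]
side mark_of workpiece2 0.55 [ 0.4036 -0.0645  0.0031] [313. 255.]
```

View pics/c8.png

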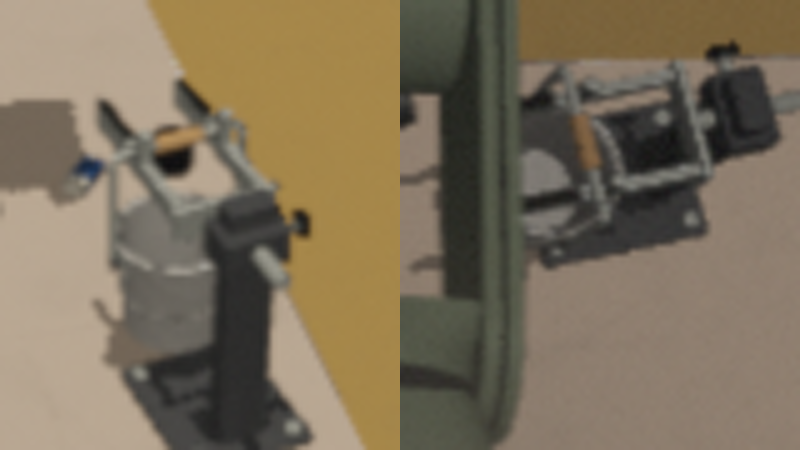

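The pail hangs with its wire seated against the back walls of both prongs: sleeve z≈0.190, underside z≈0.03. The bystanders haven't moved. I'll let it settle, then hand in.

{"op": "play_rows", "data": {"motion": [[0,0,0,0,0,0],[0,0,0,0,0,0],[0,0,0,0,0,0],[0,0,0,0,0,0],[0,0,0,0,0,0],[0,0,0,0,0,0],[0,0,0,0,0,0],[0,0,0,0,0,0],[0,0,0,0,0,0],[0,0,0,0,0,0],[0,0,0,0,0,0],[0,0,0,0,0,0]]}}

```text
time: 26.25
position: [0.4781, -0.0231, 0.3266]
eef_rot: [3.129, 0.284, 0.0]
force: [-0.4, 0.4, 0.2]
opening: 0.0341
finger_force: 0.0
```

{"op": "play_rows", "data": {"motion": [[0,0,0,0,0,0],[0,0,0,0,0,0],[0,0,0,0,0,0],[0,0,0,0,0,0],[0,0,0,0,0,0],[0,0,0,0,0,0],[0,0,0,0,0,0],[0,0,0,0,0,0],[0,0,0,0,0,0],[0,0,0,0,0,0],[0,0,0,0,0,0],[0,0,0,0,0,0]]}}

```text
time: 27.75
position: [0.4781, -0.0231, 0.3265]
eef_rot: [3.129, 0.284, -0.0]
force: [-0.7, -0.2, 0.2]
opening: 0.0337
finger_force: 0.0
```

```bash
python3 - <<'E'
from h import *
a=robot.capture("side").astype(int); b=robot.capture("side").astype(int); print(np.abs(a-b)[210:300,320:400].max())
find("side","bail_grip")
print(robot.close_job())
E
```

```text
4
side mark_of bail_grip 0.62 [ 0.52   -0.2396  0.1944] [355. 236.]
side mark_of bail_grip 0.53 [ 0.5231 -0.2411  0.0285] [355. 274.]
side mark_of bail_grip 0.48 [0.3866 0.6781 0.0683] [282. 157.]
side mark_of bail_grip 0.44 [ 0.5126 -0.1968  0.1938] [350. 230.]
the job is handed in; nothing more can be done
None
```

The pail hangs by its bail on the hanger, with the wire in the notches of both prongs and the gripper well clear; I handed the job in at about 28 s of the 58 s allowed, and the verdict was not shown.

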